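Prop the amber screen open and read the green label

ROBOT

A 6-joint arm with a two-finger parallel gripper is mounted at the origin on the work surface. World frame = base frame: x ahead of the robot, y to its left, z up, the work surface at z = 0. Lengths are in m, angles in rad, forces in N, time in s.
With the tool pointing down it reaches from about 0.425 to 0.95 m from the base axis. Payload 3.5 kg.
Tool frame: the origin (TCP) lies between the finger pads; the fingertips stand 17 mm ahead of it and the grasp point (between the pads) lies 2 mm behind it; z points along the fingers, y is the direction in which the jaws open and shut (so a half turn about z gives the same grasp; the last joint's range is limited). The gripper opens to 85 mm and grips with 20 to 120 N. Pads are 22 mm wide; open, the fingers measure 114 mm over their backs; the gripper's body (76 mm by 85 mm) begins 54 mm behind the grasp point. The pads swing forward as they close: fully open they stand 13 mm farther back than shut.
Start: joints at [-1.376, 0.286, 1.577, -0, 1.279, -0.15], TCP at [0.228, -0.635, 0.248] pointing down, gripper open.
Joint ranges: [-2.77, 2.77], [-0.9, 2.22], [0.21, 2.48], [-1.53, 4.67], [0.24, 2.81], [-2.84, 2.84]. Speed limits (rad/s): [2.79, 2.79, 3.14, 3.14, 3.14, 3.14].

INTERFACE

Orientations are given as [roll, pitch, yaw] about the fixed x, y, z axes, in that order (R = Rz(yaw) Ry(pitch) Rx(roll)).
In Python, from station import telemetry, cams, manip gives the robot as it stands.
- The arm moves only by the tool step_arm, never from a script. Its argument "commands" is a list of rows, each a list of 7 numbers: the shift along the tool's x, y, z in mm, then the turn, a rotation vector about the tool's x, y, z in degrees, then the closure in counts, from 0 (fully open) to 255 (shut). In form: [[tx, ty, tz, ax, ay, az, claw], ...]. A call has 1 to 5 rows; each row is the pose to reach, as a shift and turn from the pose measured when the call began, along the tool's axes at that moment; what a row does not reach only later rows make up. A row lasts 1/12 s, in which the tool goes at most 41.7 mm and 7.16 degrees, less where a joint would pass 70% of its speed; a pose out of reach is approached as far as the arm can. A call with a gripper value outside its range is refused whole. The fingers move at their own pace and stop on an object; the grip force is fixed at half the most. Time passes only in rows, so rows that repeat a pose let the fingers close. It gives the time, the measured TCP pose, the force and the opening at its end, in the units of the state.
- telemetry.read_state(): the state, without advancing time (a new reading comes with each control period).
- cams.grab_frame(name): name is "scene" or "top" or "wrist"; returns (picture, depth): 400x640x3 uint8, red, green, blue; 400x640 float32, m along the optical axis (not along the pixel's ray), 0 where there is no reading.
- cams.get_calibration(name): a dict with "camera_matrix" (3x3 intrinsics, pixels), "D" ([k1, k2, p1, p2, k3] as OpenCV has them; the pictures are not rectified), "camera_from_world" (4x4, takes a point from world to camera coordinates); the wrist camera has in their place "T_tool_cam" (4x4, takes a point from camera to tool coordinates, whose origin is the TCP and whose axes are the flange's). Camera axes: x right, y up, looking along -z (the intrinsics and any distortion apply to the point x, -y, -z); pixel columns grow to the right and rows downward; lengths in m; the calibration is good to about 2 mm. A picture is of the moment at which its call begins: read the wrist's pose just before it. get_calibration takes no time and is no camera call.
- manip.job_done(): hands the job in, once; it reports no verdict.
The state is a dict: "time_s": time; "qpos": joint angles; "dq": joint speeds; "effort": joint torques, N m; "tool_pos": TCP position; "ee_rot": TCP orientation; "contact_force": force on the tool from outside, world axes, zero at the start; "ft_torque": the same for the moment, N m; "opening": finger opening in m.
Only numpy, scipy, OpenCV 4.12 (cv2) and the standard library are available. Lean on these libraries where they do the work, as an engineer would, in place of code of your own. Each camera call takes 0.05 s, during which the arm holds its last target. There are 200 camera calls.

TASK

Swing the amber screen of the slide rack open by its stay arm and drop the arm's middle hole (ringed in red) fully down over the red peg (wherever on its post the peg is clamped), so that the screen stays open by itself. Then take the reader wand from its holder, aim its nose squarely at the middle of the green slide's label from about 80 mm away and hold it steady there for a good second without touching the slides, and put the wand back upright, fully down in its holder. Do not knock the other things on the bench about.

Things in the scene. Friction and masses are not known exactly. Their poses are not given: they have to be found in the camera images.
- stay: Flat level steel stay arm, 26 wide, 5 thick, 188 long from its pivot on the screen. From the pivot along it: 12 mm holes at 45, 85, 125 mm and an upright knob at 165 mm. Origin: pivot, on the underside; +y points to the knob. It swings freely about an upright pin and lifts straight up it by up to 38 mm; let go, it drops back until its underside is 118 mm above the table.
- stay_knob (a point): Centre of the yellow round upright knob (18 mm across, 32 mm tall) on the stay arm, 16 mm above the arm's top; with the arm at its lowest it is 139 mm above the table (knob from z = 123 to 155 mm).
- middle_hole (a point): Centre of the stay arm's middle hole (ringed in red), on the arm's underside.
- stay_pivot (a point): Stay arm's pivot on the screen, at the height of the arm's underside when at its lowest. It is carried by the screen: in plan 120 mm along the screen from the hinge line and 20 mm out from the screen's plane, on its outer side (121.7 mm from the hinge line).
- screen_hinge (a point): Point on the upright hinge line of the screen, 118 mm above the table, at the left end of the rack's front (robot's view). The screen is a 5 mm amber panel, 255 mm long from the hinge, 142 mm tall.
- screen (a joint): Screen's hinge: 0 shut (across the rack's front), growing to 2.3 rad as its right end swings out towards the robot (clockwise from above). A spring always pulls it shut (0.07 N m shut, 0.16 N m at 1.66 rad). With the middle hole on the peg it reads about 1.66 rad; with the others about 1.3 or 2.0.
- post_top (a point): Centre of the flat top of a fixed aluminium post (34 x 40 mm) left of the rack; the point is 118 mm above the table, 2 mm above the top. An upright red peg, 9 mm across with a round tip 16 mm above this point, is clamped in a slot along the rack's y, anywhere within 7 mm either side of this point: that setting is not reported and differs each time; find it by feel or sight.
- rack: Cream slide rack, 284 mm long (its y) and 150 mm deep, side walls 110 mm tall, back wall 90 mm tall, no roof. Origin: on the table, in the middle of the open front; its +x points inwards (away from the robot), +z up. The three slide carriers stand inside it.
- label_green: Barcode label on the green slide: white 26 x 30 mm sticker on a 50 x 46 mm green card that leans back at 40 degrees, facing the robot and up. Origin: centre of the sticker's face, 50 mm above the table; +z is the outward normal of the face.
- label_blue: The same on the blue slide: not to be read.
- label_orange: The same on the orange slide: not to be read.
- carrier_green: White carrier, 54 x 50 mm, fixed in the rack, that holds the green slide.
- carrier_blue: The same for the blue slide.
- carrier_orange: The same for the orange slide.
- wand: Reader wand, 150 mm tall, about 0.14 kg, standing nose down in its holder. Origin: centre of the red window in its flat nose; +z points up the wand, away from the nose, and it reads straight out of the nose (along -z). Nose block 36 (x) x 32 (y) mm and 34 mm tall; above it a blue grip 30 (x) x 26 (y) mm up to 150 mm.
- wand_middle (a point): Centre of the wand, on its axis, 75 mm above the nose.
- holder_floor (a point): Fixed grey open-topped holder for the wand, 56 (x) x 52 (y) x 50 mm tall, walls 6 mm (pocket 44 x 40 mm, with 4 mm of play about the nose). This point is the centre of the pocket's floor, 5 mm above the table; axes along the holder's sides.
- jar_middle (a point): Glass specimen jar, 60 mm across, 75 mm tall; its centre. Leave alone.
- slidebox_middle (a point): Blue slide box, 85 x 105 x 35 mm; its centre. Leave alone.
- dish_middle (a point): Covered petri dish, 90 mm across, 18 mm tall; its centre. Leave alone.
There are look-alikes about, which are no part of the job. What is shaped like the part that bears holder_floor but purple or turquoise is not meant.

How it is judged:
By the outcome, as a careful person would: the job done as asked, in the order asked, and still so for the second after the job is handed in, with the robot touching nothing.
It also fails if it takes over 72 s, if anything falls off the work surface, if the arm or the gripper's body presses on something with over 40 N, if the wrist force passes 120 N, or if a joint passes its speed limit or range.

## Working session

There is one attempt and no reset: what is moved stays moved. The work goes in short steps, Python scripts to look and compute and a tool call to move; the robot and the scene stay as the last step left them, time stands still between calls to the robot, and variables do not carry over. Pictures are saved under pics/ and viewed, about 8 in all and at most 12, crops included, and the job is handed in when it is done.

Besides the shell and the picture viewer there is one more tool, called after ">>>" as name(argument=value, ...), one argument or row to a line, values as JSON. step_arm: Moves the arm, as the interface text tells. Its arguments: {"type":"object","properties":{"commands":{"type":"array"}},"required":["commands"]}

```bash
mkdir -p pics; ls; cat > h.py <<'E'
import numpy as np, cv2
from station import telemetry, cams, manip
from scipy.spatial.transform import Rotation as R
def grab(n):
    s=telemetry.read_state(); im,d=cams.grab_frame(n); np.savez(f'{n}.npz',im=im,d=d,p=s['tool_pos'],r=s['ee_rot']); return im,d
def save(im,f,scale=1): cv2.imwrite('pics/'+f,cv2.resize(im[:,:,::-1],None,fx=scale,fy=scale,interpolation=cv2.INTER_CUBIC))
def Twc(n,z):
    c=cams.get_calibration(n)
    if n!='wrist': T=np.linalg.inv(np.array(c['camera_from_world']))
    else:
        W=np.eye(4); W[:3,:3]=R.from_euler('xyz',z['r']).as_matrix(); W[:3,3]=z['p']; T=W@np.array(c['T_tool_cam'])
    return np.array(c['camera_matrix']),np.array(c['D']),T
def ray(n,u,v):
    z=np.load(f'{n}.npz'); K,D,T=Twc(n,z)
    x,y=cv2.undistortPoints(np.array([[[u,v]]],float),K,D)[0,0]
    return T[:3,3],T[:3,:3]@np.array([x,-y,-1]),z
def px(n,u,v,zw=None):
    o,d,z=ray(n,u,v)
    k=z['d'][int(round(v)),int(round(u))] if zw is None else (zw-o[2])/d[2]
    return o+k*d
def proj(n,P):
    z=np.load(f'{n}.npz'); K,D,T=Twc(n,z); c=np.linalg.inv(T)@np.append(P,1)
    return cv2.projectPoints(np.array([[c[0],-c[1],-c[2]]]),np.zeros(3),np.zeros(3),K,D)[0][0,0]
E
python3 - <<'E'
from h import *
print(telemetry.read_state())
for n in('scene','top'):
    im,d=grab(n); save(im,n+'0.png',1.25); print(Twc(n,0)[2].round(3))
E
```

```text
pics
{'time_s': 0.0, 'qpos': array([-1.37601405e+00,  2.87197541e-01,  1.57817561e+00, -1.70727343e-05,
        1.27863585e+00, -1.50041435e-01]), 'dq': array([-0.00019512, -0.00211414,  0.00212948, -0.00052129,  0.00048187,
       -0.00165483]), 'effort': array([-3.14700328e-04, -4.05981302e+01, -2.92625356e+01, -1.87594892e-04,
        5.82937835e-03,  1.23159968e-06]), 'tool_pos': array([ 0.22804625, -0.63464633,  0.24692665]), 'ee_rot': array([-3.13920101e+00, -3.45040228e-04,  3.44828234e-01]), 'contact_force': array([-0.17009372,  0.73087547,  0.22347383]), 'ft_torque': array([-0.0121779 ,  0.01388273, -0.01794927]), 'opening': 0.0853364852092775}
[[ 0.747 -0.505  0.432  1.057]
 [ 0.664  0.555 -0.501 -0.626]
 [ 0.013  0.662  0.75   1.058]
 [ 0.     0.     0.     1.   ]]
[[-2.000e-03  9.960e-01 -8.700e-02  3.860e-01]
 [-1.000e+00 -3.000e-03 -9.000e-03 -1.000e-03]
 [-9.000e-03  8.700e-02  9.960e-01  1.551e+00]
 [ 0.000e+00  0.000e+00  0.000e+00  1.000e+00]]
```

View pics/scene0.png

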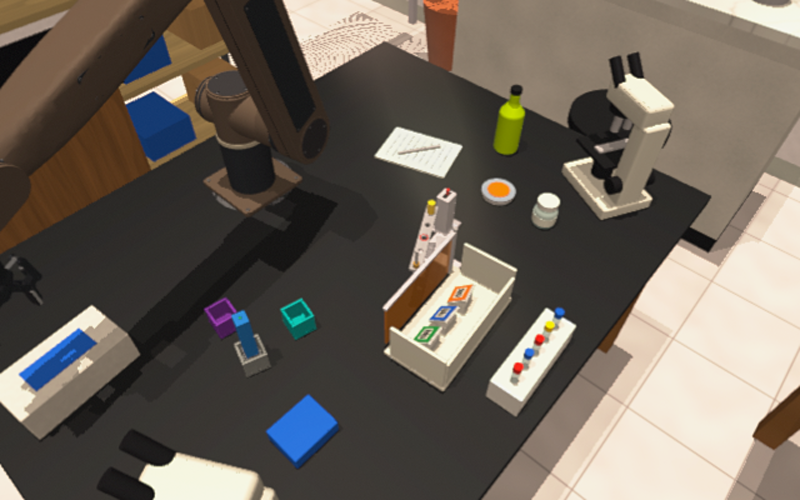

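View pics/top0.png

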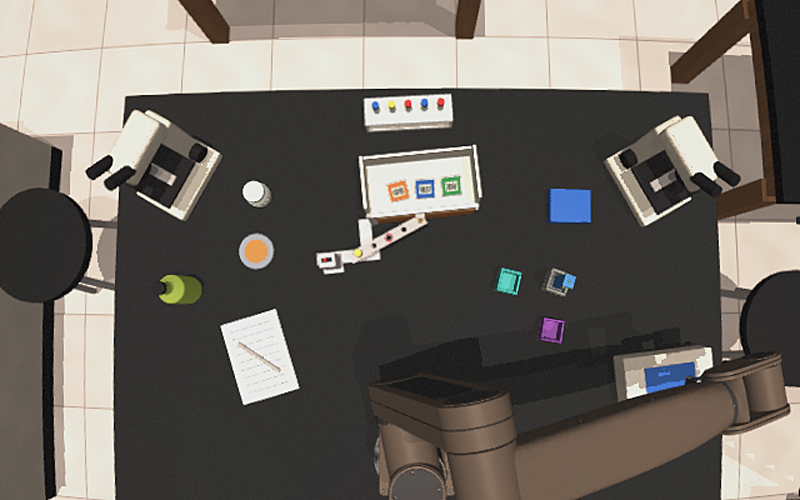

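```bash
python3 - <<'E'
from h import *
z=np.load('top.npz')['im']; a=z[112:224,244:394]
z2=np.load('top.npz')['im'][205:280,385:475]
save(a,'topc.png',5.3); 
s=np.load('scene.npz')['im']; b=s[140:310,300:430]
A=cv2.resize(b,None,fx=3.4,fy=3.4,interpolation=cv2.INTER_CUBIC)
B=cv2.resize(z2,None,fx=3.9,fy=3.9,interpolation=cv2.INTER_CUBIC)
o=np.zeros((590,800,3),np.uint8); o[:A.shape[0],:A.shape[1]]=A; o[:B.shape[0],445:445+B.shape[1]]=B
save(o,'mix.png')
E
```

```text
(no output)
```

View pics/topc.png

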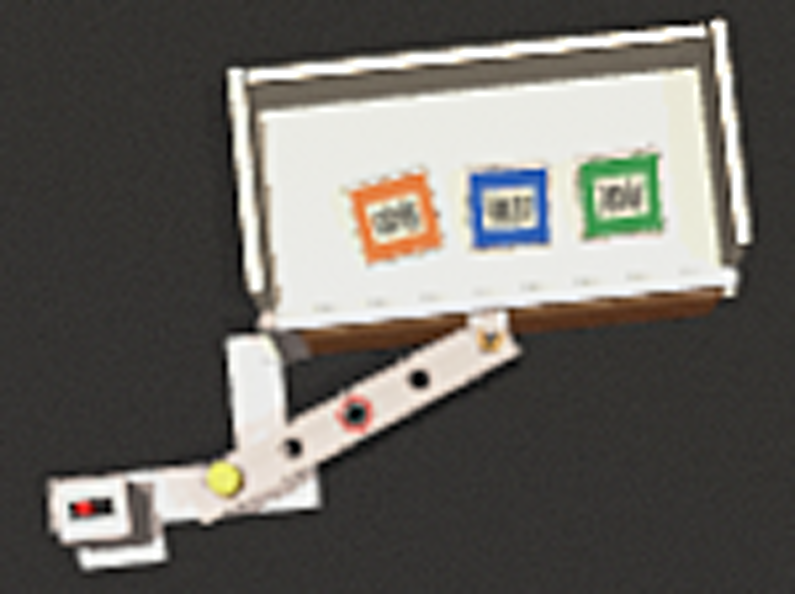

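View pics/mix.png

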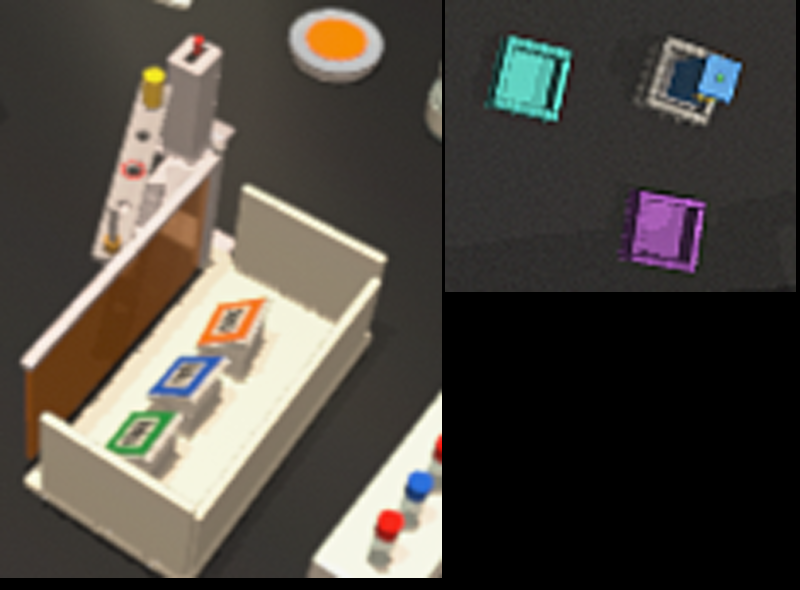

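```bash
python3 - <<'E'
from h import *
t=lambda u,v:(244+u/5.3-.4,112+v/5.3-.4)
s=lambda u,v:(300+u/3.4-.35,140+v/3.4-.35)
w=lambda u,v:(385+(u-445)/3.9-.37,205+v/3.9-.37)
for k,(uv,z) in dict(peg=((84,508),.134),knob=((224,477),.155),pivot=((490,338),.13),hole=((356,413),.123),h1=((420,378),.123),h3=((293,447),.123),scrL=((290,335),.142),scrR=((737,278),.142),rackBL=((237,70),.11),rackBR=((718,22),.11),postc=((93,510),.116),green=((619,197),.05),blue=((509,207),.05),orange=((397,218),.05)).items(): print(k,'top',px('top',*t(*uv),z).round(4),'depth',px('top',*t(*uv)).round(4))
for k,(uv,z) in dict(peg=((199,40),.134),knob=((153,73),.155),hole=((133,170),.123),hingeT=((212,160),.142),scrRT=((28,360),.142),green=((141,434),.05)).items(): print(k,'scn',px('scene',*s(*uv),z).round(4),'depth',px('scene',*s(*uv)).round(4))
for k,(uv,z) in dict(wandtop=((719,78),.155),a=((672,38),.05),b=((648,105),.05),c=((706,123),.05)).items(): print(k,'top',px('top',*w(*uv),z).round(4),px('top',*w(*uv)).round(4))
E
```

```text
peg top [0.4865 0.2164 0.134 ] depth [0.4868 0.2171 0.1298]
knob top [0.5016 0.1371 0.155 ] depth [0.5013 0.1366 0.1595]
pivot top [ 0.5803 -0.0072  0.13  ] depth [ 0.5745 -0.0071  0.1728]
hole top [0.5397 0.0671 0.123 ] depth [0.5526 0.0729 0.0029]
h1 top [0.5591 0.0316 0.123 ] depth [0.5734 0.0344 0.0048]
h3 top [0.5208 0.102  0.123 ] depth [0.5321 0.1107 0.0038]
scrL top [0.5808 0.1025 0.142 ] depth [0.5842 0.1044 0.1173]
scrR top [ 0.6116 -0.1431  0.142 ] depth [ 0.634  -0.1572  0.0026]
rackBL top [0.7375 0.1359 0.11  ] depth [0.7369 0.1357 0.1124]
rackBR top [ 0.7644 -0.1378  0.11  ] depth [ 0.7649 -0.138   0.108 ]
postc top [0.4866 0.2141 0.116 ] depth [0.4857 0.2121 0.1295]
green top [ 0.6747 -0.0837  0.05  ] depth [ 0.6753 -0.0838  0.0467]
blue top [ 0.6689 -0.019   0.05  ] depth [ 0.6681 -0.019   0.0541]
orange top [0.6626 0.0467 0.05  ] depth [0.6616 0.0466 0.0553]
peg scn [0.4888 0.2141 0.134 ] depth [0.4892 0.2134 0.1347]
knob scn [0.4984 0.1375 0.155 ] depth [0.499  0.1366 0.156 ]
hole scn [0.5386 0.0658 0.123 ] depth [0.4723 0.1542 0.0035]
hingeT scn [0.5889 0.1027 0.142 ] depth [0.5899 0.1013 0.1439]
scrRT scn [ 0.612 -0.141  0.142] depth [ 0.6134 -0.1425  0.1448]
green scn [ 0.6774 -0.0856  0.05  ] depth [ 0.6791 -0.0879  0.0543]
wandtop top [ 0.4337 -0.3484  0.155 ] [ 0.4336 -0.3479  0.1571]
a top [ 0.4692 -0.3373  0.05  ] [ 0.4718 -0.3478  0.0031]
b top [ 0.4163 -0.3171  0.05  ] [ 0.417  -0.3243  0.0156]
c top [ 0.4018 -0.3633  0.05  ] [ 0.4023 -0.3747  0.0028]
```

>>> step_arm(
  commands=[
    [40, -20, -10, 0, 0, -2, 0],
    [80, -40, -20, 0, 0, -4, 0],
    [120, -60, -30, 0, 0, -6, 0],
    [155, -80, -40, 0, 0, -8, 0],
    [185, -98, -50, 0, 0, -9, 0],
  ],
)

```text
time_s: 0.52
tool_pos: [0.3655, -0.4834, 0.2948]
ee_rot: [-3.138, -0.001, 0.503]
contact_force: [0.6, -1.6, -0.0]
opening: 0.0854
```

```bash
cat >> h.py <<'E'
def rel(P,yaw=None,Rm=None):
    """shift (mm) and rotvec (deg) in tool axes to reach TCP pos P with tool-down yaw(deg) or Rm"""
    s=telemetry.read_state(); A=R.from_euler('xyz',s['ee_rot'])
    B=A if yaw is None and Rm is None else (R.from_matrix(Rm) if Rm is not None else R.from_euler('xyz',[np.pi,0,np.radians(yaw)]))
    return (A.inv().apply(np.array(P)-s['tool_pos'])*1000).round(1),np.degrees((A.inv()*B).as_rotvec()).round(2)
E
python3 - <<'E'
from h import *
s=telemetry.read_state();print(s['tool_pos'],s['ee_rot'],s['time_s'])
print(np.array(cams.get_calibration('wrist')['T_tool_cam']).round(3),cams.get_calibration('wrist')['camera_matrix'])
print(rel([.47,.10,.28],28.8))
E
```

```text
[ 0.36547756 -0.48344877  0.29476083] [-3.13770547e+00 -8.76739212e-04  5.02873677e-01] 0.5167
[[ 0.001  0.948  0.32   0.082]
 [ 1.    -0.    -0.    -0.001]
 [-0.     0.32  -0.948 -0.126]
 [ 0.     0.     0.     1.   ]] [[307.43331198   0.         323.36907228]
 [  0.         307.43331198 202.65917811]
 [  0.           0.           1.        ]]
(array([ 372.8, -460.8,   16.9]), array([-0.22, -0.05,  0.01]))
```

>>> step_arm(
  commands=[
    [26, -33, 0, 0, 0, 0, 0],
    [52, -65, 0, 0, 0, 0, 0],
    [78, -97, 0, 0, 0, 0, 0],
    [104, -129, 0, 0, 0, 0, 0],
    [130, -160, 0, 0, 0, 0, 0],
  ],
)

```text
time_s: 0.93
tool_pos: [0.402, -0.2784, 0.2949]
ee_rot: [-3.137, -0.001, 0.502]
contact_force: [0.7, -0.1, 0.2]
opening: 0.0854
```

>>> step_arm(
  commands=[
    [26, -33, 0, 0, 0, 0, 0],
    [52, -65, 0, 0, 0, 0, 0],
    [78, -97, 0, 0, 0, 0, 0],
    [104, -129, 0, 0, 0, 0, 0],
    [130, -160, 0, 0, 0, 0, 0],
  ],
)

```text
time_s: 1.35
tool_pos: [0.4384, -0.0735, 0.2955]
ee_rot: [-3.137, -0.001, 0.502]
contact_force: [0.8, -0.9, -0.5]
opening: 0.0854
```

```bash
python3 - <<'E'
from h import *
print(telemetry.read_state()['tool_pos'],telemetry.read_state()['time_s'],rel([.485,.18,.29],28.8))
E
```

```text
[ 0.43842877 -0.07346691  0.29546503] 1.35 (array([ 162.8, -199.8,    6.6]), array([-0.28, -0.05, -0.04]))
```

>>> step_arm(
  commands=[
    [26, -33, 0, 0, 0, 0, 0],
    [52, -65, 0, 0, 0, 0, 0],
    [78, -97, 0, 0, 0, 0, 0],
    [104, -129, 0, 0, 0, 0, 0],
    [130, -160, 0, 0, 0, 0, 0],
  ],
)

```text
time_s: 1.77
tool_pos: [0.4749, 0.1316, 0.2961]
ee_rot: [-3.137, -0.001, 0.502]
contact_force: [0.6, -1.2, 0.9]
opening: 0.0855
```

>>> step_arm(
  commands=[
    [26, -33, 0, 0, 0, 0, 0],
    [33, -40, 0, 0, 0, 0, 0],
    [33, -40, 0, 0, 0, 0, 0],
  ],
)

```text
time_s: 2.02
tool_pos: [0.4842, 0.1851, 0.2956]
ee_rot: [-3.136, 0.0, 0.507]
contact_force: [0.8, -0.4, -0.9]
opening: 0.0856
```

```bash
python3 - <<'E'
from h import *
im,d=grab('wrist'); save(im,'w1.png',1.25)
s=telemetry.read_state(); print(s['tool_pos'],s['time_s'])
for n,P in dict(peg=[.4877,.2153,.134],knob=[.5,.1373,.155],hole=[.539,.0665,.123]).items(): print(n,proj('wrist',np.array(P))*1.25)
E
```

```text
[0.48419412 0.1834127  0.29559905] 2.0667
peg [374.16568639 212.24706504]
knob [473.87021702 255.00208693]
hole [566.53857545 242.81324415]
```

View pics/w1.png

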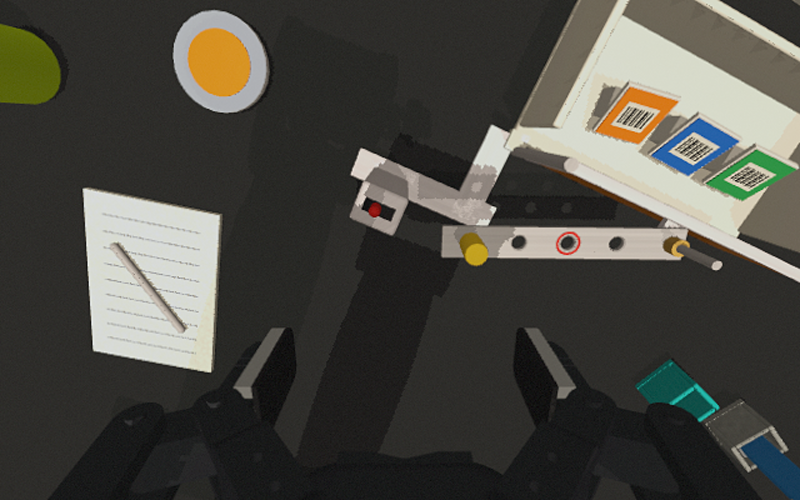

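```bash
python3 - <<'E'
from h import *
im=np.load('wrist.npz')['im']
t=lambda u,v:(u/1.25-.1,v/1.25-.1)
for n,(u,v,z) in dict(peg=(375,209,.134),knob=(476,258,.155),hole=(567,243,.123),h1=(616,243,.123),h3=(519,242,.123),green=(751,176,.05),pst1=(364,180,.116),pst2=(408,192,.116),pst3=(395,236,.116),pst4=(349,217,.116)).items():
    print(n,px('wrist',*t(u,v),z).round(4),px('wrist',*t(u,v)).round(4))
E
```

```text
peg [0.4903 0.216  0.134 ] [0.4901 0.216  0.1332]
knob [0.4988 0.1348 0.155 ] [0.4991 0.1353 0.1564]
hole [0.5391 0.0662 0.123 ] [ 5.322e-01  2.000e-04 -1.200e-03]
h1 [0.5587 0.0312 0.123 ] [ 5.599e-01 -4.850e-02  1.000e-04]
h3 [0.5207 0.1009 0.123 ] [ 5.062e-01  4.950e-02 -5.000e-04]
green [ 0.6772 -0.0881  0.05  ] [ 0.6763 -0.0858  0.0528]
pst1 [0.5026 0.2339 0.116 ] [0.5012 0.2341 0.1081]
pst2 [0.5112 0.1989 0.116 ] [0.5064 0.196  0.0827]
pst3 [0.4741 0.1905 0.116 ] [0.4437 0.1775 0.0017]
pst4 [0.47   0.2309 0.116 ] [0.4379 0.2331 0.0014]
```

```bash
cat > kin.py <<'E'
from h import *
from scipy.optimize import brentq
psi=.098; H=np.array([.5885,.1131])
def pivot(th):
    a=-np.pi/2+psi-th; d=np.array([np.cos(a),np.sin(a)]); n=np.array([np.sin(a),-np.cos(a)]); return H+.12*d+.02*n
def conf(peg,L=.085):
    th=brentq(lambda t:np.linalg.norm(peg-pivot(t))-L,.8,2.29); u=(peg-pivot(th))/L; return th,pivot(th)+.165*u,np.degrees(np.arctan2(u[1],u[0]))
def fromknob(K):
    f=lambda t:np.linalg.norm(K-pivot(t))-.165
    ts=np.linspace(-.1,2.2,400); v=[f(t) for t in ts]; 
    o=[]
    for i in range(399):
        if v[i]*v[i+1]<0: t=brentq(f,ts[i],ts[i+1]); u=K-pivot(t); o.append((round(t,3),np.degrees(np.arctan2(u[1],u[0])).round(1)))
    return o
E
python3 - <<'E'
from kin import *
print(pivot(0)); c=conf(np.array([.489,.2157])); print(c)
K0=np.array([.5005,.136])
for s in np.linspace(0,1,9): print(s,(K0+s*(c[1]-K0)).round(4),fromknob(K0+s*(c[1]-K0)))
print(rel([.5005,.136,.145],28.6))
E
```

```text
[ 0.58033715 -0.00828109]
(1.6696692518174352, array([0.50827764, 0.29334259]), np.float64(76.05617059472979))
0.0 [0.5005 0.136 ] [(-0.002, np.float64(119.0))]
0.125 [0.5015 0.1557] [(0.258, np.float64(107.0))]
0.25 [0.5024 0.1753] [(0.515, np.float64(96.7))]
0.375 [0.5034 0.195 ] [(0.752, np.float64(88.7))]
0.5 [0.5044 0.2147] [(0.967, np.float64(82.9))]
0.625 [0.5054 0.2343] [(1.162, np.float64(79.0))]
0.75 [0.5063 0.254 ] [(1.341, np.float64(76.7))]
0.875 [0.5073 0.2737] [(1.509, np.float64(75.8))]
1.0 [0.5083 0.2933] [(1.67, np.float64(76.1))]
(array([ -8.5,  50.1, 150.4]), array([-0.27,  0.06,  0.36]))
```

>>> step_arm(
  commands=[
    [-4, 30, 15, 0, 0, 0, 40],
    [-8, 50, 45, 0, 0, 0, 60],
    [-8, 50, 85, 0, 0, 0, 60],
    [-8, 50, 125, 0, 0, 0, 60],
    [-8, 50, 135, 0, 0, 0, 60],
  ],
)

```text
time_s: 2.48
tool_pos: [0.4964, 0.1336, 0.1535]
ee_rot: [-3.132, 0.013, 0.502]
contact_force: [-1.3, -0.9, -1.4]
opening: 0.0652
```

```bash
python3 - <<'E'
from h import *
im,d=grab('wrist'); save(im[150:],'w2.png',1.25)
print(telemetry.read_state()['tool_pos'],telemetry.read_state()['opening'],rel([.5005,.136,.145],28.6), proj('wrist',np.array([.5005,.136,.155]))*1.25-[0,187.5])
E
```

```text
[0.49676129 0.13408026 0.1541502 ] 0.06510611228698959 (array([4.3, 0.2, 9.1]), array([-0.55,  0.72,  0.2 ])) [406.19663998 155.18632657]
```

View pics/w2.png

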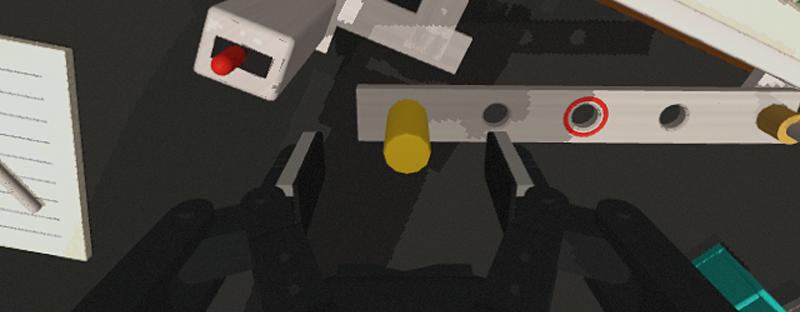

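>>> step_arm(
  commands=[
    [5, 0, 9, 0, 0.7, 0, 60],
    [5, 0, 9, 0, 0.7, 0, 255],
    [5, 0, 9, 0, 0.7, 0, 255],
    [5, 0, 9, 0, 0.7, 0, 255],
    [5, 0, 9, 0, 0.7, 0, 255],
  ],
)

```text
time_s: 2.95
tool_pos: [0.5023, 0.1364, 0.1473]
ee_rot: [-3.134, -0.003, 0.503]
contact_force: [2.2, -3.1, 0.1]
opening: 0.0168
```

>>> step_arm(
  commands=[
    [0, 0, 0, 0, 0, 0, 255],
    [0, 0, 0, 0, 0, 0, 255],
    [0, 0, -10, 0, 0, 0, 255],
    [0, 0, -18, 0, 0, 0, 255],
    [0, 0, -26, 0, 0, 0, 255],
  ],
)

```text
time_s: 3.37
tool_pos: [0.5026, 0.1361, 0.1745]
ee_rot: [-3.135, -0.004, 0.503]
contact_force: [0.1, -0.5, -0.7]
opening: 0.0159
```

```bash
python3 - <<'E'
from kin import *
s=telemetry.read_state();print(s['tool_pos'],np.degrees(s['ee_rot']),s['contact_force'],s['opening'],s['time_s'])
y=np.degrees(s['ee_rot'][2]); K0=s['tool_pos'][:2]; print(fromknob(K0)); z=.172
for K,a in ((.5024,.1753),96.7-119),((.5044,.2147),82.9-119),((.5063,.254),76.7-119),((.5083,.2933),76.1-119):
    print(rel([*K,z],28.6+a))
E
```

```text
[0.50257115 0.13610896 0.17451724] [-179.60321029   -0.20420057   28.81360631] [ 0.14906245 -0.46849988 -0.71740488] 0.015885319235600156 3.3667
[(-0.016, np.float64(118.9))]
(array([ 18.7, -34.4,   2.8]), array([-0.43, -0.12, 22.51]))
(array([ 39.5, -68. ,   3.1]), array([-0.45, -0.07, 36.31]))
(array([  60.1, -101.5,    3.4]), array([-0.45, -0.05, 42.51]))
(array([  80.8, -134.9,    3.7]), array([-0.45, -0.05, 43.11]))
```

>>> step_arm(
  commands=[
    [4, -9, 0, 0, 0, 6, 255],
    [8.5, -17, 0, 0, 0, 12, 255],
    [13.5, -26, 0, 0, 0, 17.3, 255],
    [18.5, -34.5, 0, 0, 0, 22.3, 255],
    [18.5, -34.5, 0, 0, 0, 22.3, 255],
  ],
)

```text
time_s: 3.78
tool_pos: [0.5023, 0.1765, 0.176]
ee_rot: [-3.133, -0.002, 0.114]
contact_force: [0.2, -2.0, -1.1]
opening: 0.0157
```

```bash
python3 - <<'E'
from kin import *
s=telemetry.read_state();print(s['tool_pos'],np.degrees(s['ee_rot']),s['contact_force'],s['opening'],s['time_s'])
K0=s['tool_pos'][:2]; print(fromknob(K0)); z=.174
im,d=grab('wrist'); save(im,'w3.png',1)
for K,a in ((.5044,.2147),82.9-119),((.5063,.254),76.7-119),((.5083,.2933),76.1-119):
    print(rel([*K,z],28.6+a))
E
```

```text
[0.50233803 0.17653837 0.17597672] [-1.79512144e+02 -1.03384842e-01  6.50545937e+00] [ 0.19568626 -2.01061237 -1.13972213] 0.01566278374093442 3.7833
[(0.53, np.float64(96.2))]
(array([  6.6, -38.5,   2. ]), array([-0.43, -0.03, 14.21]))
(array([ 13.1, -77.3,   2.3]), array([-4.300e-01, -1.000e-02,  2.041e+01]))
(array([  19.7, -116.1,    2.6]), array([-4.300e-01, -1.000e-02,  2.101e+01]))
```

View pics/w3.png

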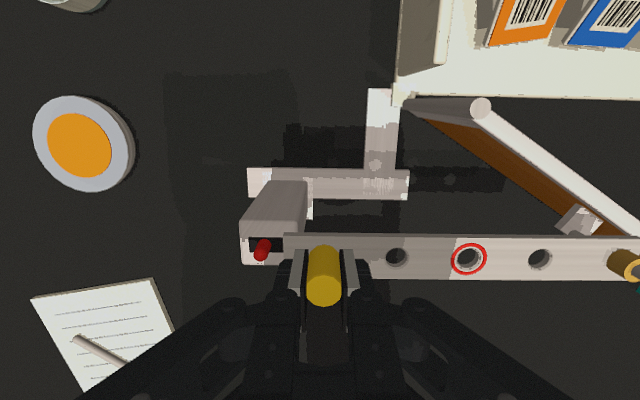

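>>> step_arm(
  commands=[
    [3, -18, 0, 0, 0, 7, 255],
    [6.6, -38, 0, 0, 0, 14, 255],
    [10, -58, 0, 0, 0, 17.5, 255],
    [13, -77, 0, 0, 0, 20.5, 255],
    [13, -77, 0, 0, 0, 20.5, 255],
  ],
)

```text
time_s: 4.25
tool_pos: [0.5068, 0.2557, 0.1771]
ee_rot: [-3.132, -0.001, -0.237]
contact_force: [0.4, -1.8, -0.7]
opening: 0.016
```

```bash
python3 - <<'E'
from kin import *
s=telemetry.read_state();print(s['tool_pos'],np.degrees(s['ee_rot']),s['contact_force'],s['opening'],s['time_s'])
K0=s['tool_pos'][:2]; print(fromknob(K0))
print(rel([.5083,.2933,.174],28.6+76.1-119))
E
```

```text
[0.50675436 0.25572779 0.17711073] [-1.79470498e+02 -3.13394898e-02 -1.35856538e+01] [ 0.40954286 -1.76590025 -0.68313249] 0.01595870916656312 4.25
[(1.357, np.float64(76.5))]
(array([ -7.3, -36.9,   3.4]), array([-0.53, -0.03,  0.71]))
```

>>> step_arm(
  commands=[
    [-3.5, -18, 1, -0.3, 0, 0, 255],
    [-7.3, -37, 2, -0.5, 0, 0.5, 255],
    [-7.3, -37, 3, -0.5, 0, 0.7, 255],
    [-7.3, -37, 3, -0.5, 0, 0.7, 255],
  ],
)

```text
time_s: 4.58
tool_pos: [0.5085, 0.2929, 0.1744]
ee_rot: [3.141, -0.001, -0.246]
contact_force: [0.4, -2.2, -1.0]
opening: 0.0159
```

```bash
python3 - <<'E'
from kin import *
im,d=grab('wrist'); save(im[120:320,240:520],'w4.png',2.8)
s=telemetry.read_state();print(s['tool_pos'],np.degrees(s['ee_rot']),s['contact_force'],s['opening'],s['time_s'])
print(fromknob(s['tool_pos'][:2])); print((proj('wrist',np.array([.489,.2157,.134]))-[240,120])*2.8)
E
```

```text
[0.50850037 0.29246391 0.17440901] [ 1.79959810e+02 -5.41945274e-02 -1.41419826e+01] [-0.13078898 -1.86093089 -1.54058689] 0.016151153954071865 4.6333
[(1.663, np.float64(75.9))]
[605.78090975 343.21993506]
```

View pics/w4.png

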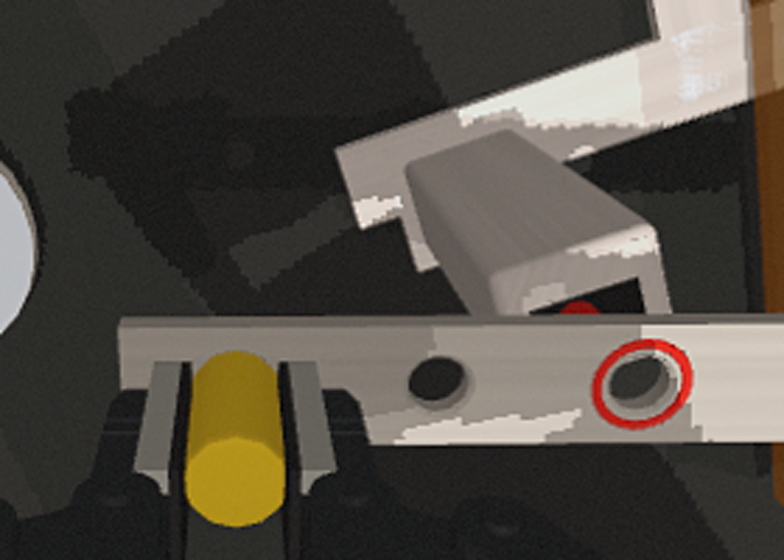

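```bash
python3 - <<'E'
from kin import *
q=lambda P:(proj('wrist',np.array(P))-[240,120])*2.8
for z in (.116,.134,.145,.150): print(z,q([.489,.2157,z]))
i=lambda u,v:(240+u/2.8,120+v/2.8)
print('hole',px('wrist',*i(643,384),.150),'h3',px('wrist',*i(438,380),.150),'knob',px('wrist',*i(236,480),.182))
print(px('wrist',*i(580,300),.118))
for u,v in ((438,420),(560,410),(500,350),(236,485)): print(px('wrist',*i(u,v)))
E
```

```text
0.116 [574.39097649 309.3124374 ]
0.134 [605.78090975 343.21993506]
0.145 [627.9493618  367.18519105]
0.15 [638.9137743  379.04409908]
hole [0.48769454 0.21501384 0.15      ] h3 [0.49853402 0.25423556 0.15      ] knob [0.50744126 0.29301388 0.182     ]
[0.49208935 0.21478483 0.118     ]
[0.48954208 0.25571476 0.14980302]
[0.4856697  0.2316091  0.14961663]
[0.50212334 0.24147178 0.15015255]
[0.50658916 0.29322649 0.18209968]
```

>>> step_arm(
  commands=[
    [2, -0.8, 0, 0, 0, 0, 255],
    [2, -0.8, 5, 0, 0, 0, 255],
    [2, -0.8, 10, 0, 0, 0, 255],
    [2, -0.8, 13, 0, 0, 0, 255],
    [2, -0.8, 15, 0, 0, 0, 255],
  ],
)

```text
time_s: 5.05
tool_pos: [0.5102, 0.2922, 0.1584]
ee_rot: [3.14, 0.0, -0.247]
contact_force: [-1.0, -0.9, 0.2]
opening: 0.0162
```

>>> step_arm(
  commands=[
    [0, 0, 3, 0, 0, 0, 255],
    [0, 0, 6, 0, 0, 0, 255],
    [0, 0, 9, 0, 0, 0, 255],
  ],
)

```text
time_s: 5.3
tool_pos: [0.5101, 0.2922, 0.1491]
ee_rot: [3.14, 0.001, -0.247]
contact_force: [-0.8, -1.1, 0.2]
opening: 0.0161
```

```bash
python3 - <<'E'
from kin import *
im,d=grab('wrist'); save(im[120:320,240:520],'w5.png',2)
s=telemetry.read_state();print(s['tool_pos'],np.degrees(s['ee_rot']),s['contact_force'],s['ft_torque'],s['opening'],s['time_s'])
i=lambda u,v:(240+u/2.8,120+v/2.8)
for u,v in ((438,450),(560,440),(500,380),(236,485)): print(px('wrist',*i(u,v)))
E
```

```text
[0.50982583 0.29211175 0.14838877] [ 1.79877133e+02  7.13598312e-02 -1.41419115e+01] [ 0.54569503 -1.44196521 -1.40428893] [-0.00379308 -0.09935002  0.082452  ] 0.015937922009688833 5.35
[3.97549727e-01 2.42500133e-01 2.63561441e-04]
[0.48126584 0.23215151 0.1258646 ]
[0.49710932 0.24170186 0.12492358]
[0.5079668  0.29255996 0.15648003]
```

>>> step_arm(
  commands=[
    [0, 0, 1.5, 0, 0, 0, 255],
    [0, 0, 1.5, 0, 0, 0, 100],
    [0, 0, 1.5, 0, 0, 0, 60],
    [0, 0, 0, 0, 0, 0, 60],
    [0, 0, -30, 0, 0, 0, 60],
  ],
)

```text
time_s: 5.77
tool_pos: [0.5064, 0.2909, 0.1726]
ee_rot: [3.133, 0.011, -0.247]
contact_force: [-1.2, 0.0, -0.4]
opening: 0.0637
```

>>> step_arm(
  commands=[
    [0, 0, -40, 0, 0, 0, 60],
    [0, 0, -80, 0, 0, 0, 20],
    [-10, 25, -110, 0, 0, 0, 0],
    [-20, 50, -110, 0, 0, 0, 0],
  ],
)

```text
time_s: 6.1
tool_pos: [0.4796, 0.2492, 0.2927]
ee_rot: [3.141, -0.002, -0.245]
contact_force: [1.5, 0.1, 1.7]
opening: 0.0856
```

```bash
python3 - <<'E'
from kin import *
im,d=grab('wrist'); a=im
im2,d=grab('scene'); b=im2[130:330,300:450]
o=np.zeros((600,800,3),np.uint8); A=cv2.resize(a,(500,312)); B=cv2.resize(b,None,fx=2,fy=2); o[:312,:500]=A; o[:400,500:]=B
c=cv2.resize(a[100:260,150:400],(500,288)); o[312:,:500]=c[:288]
save(o,'m2.png')
s=telemetry.read_state();print(s['tool_pos'],np.degrees(s['ee_rot']),s['contact_force'],s['opening'],s['time_s'],s['qpos'])
E
```

```text
[0.47582299 0.24682019 0.28626294] [179.61992338   0.39722472 -14.22845518] [ 0.03317245  0.18089822 -1.3357295 ] 0.08507214452490246 6.2 [ 0.29009196 -0.04536863  1.8710694  -0.00220622  1.32524602  2.109745  ]
```

View pics/m2.png

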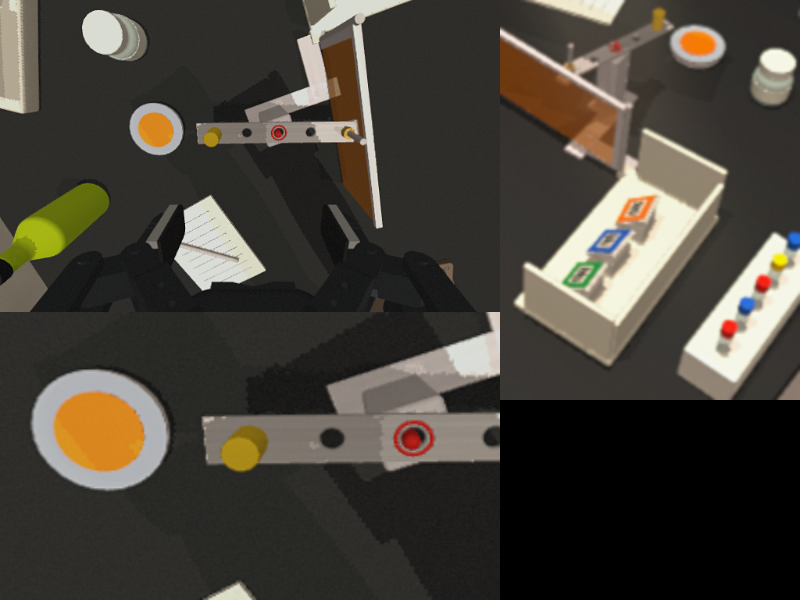

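```bash
python3 - <<'E'
from kin import *
print(rel([.50,-.08,.30],-10)); 
z=np.load('wrist.npz')
# arm flatness: world points along arm (expected)
c=conf(np.array([.489,.2157])); p=pivot(c[0]); u=(c[1]-p)/.165; 
for s in (.03,.065,.105,.145,.182):
    a=proj('wrist',np.append(p+u*s,.123)); print(s,px('wrist',*a)[2].round(4))
E
```

```text
(array([103.7, 310.9, -12.4]), array([ 0.37,  0.41, -4.23]))
0.03 0.1237
0.065 0.1234
0.105 0.1226
0.145 0.1221
0.182 0.1236
```

>>> step_arm(
  commands=[
    [13, 39, -3, 0, 0, -1, 0],
    [26, 78, -6, 0, 0, -2, 0],
    [39, 117, -9, 0, 0, -3, 0],
    [52, 156, -12, 0, 0, -4, 0],
    [65, 195, -12, 0.4, 0.4, -4.2, 0],
  ],
)

```text
time_s: 6.62
tool_pos: [0.4914, 0.0406, 0.2995]
ee_rot: [-3.14, -0.001, -0.174]
contact_force: [1.2, -0.4, 0.1]
opening: 0.0854
```

>>> step_arm(
  commands=[
    [13, 39, 0, 0, 0, 0, 0],
    [26, 78, 0, 0, 0, 0, 0],
    [39, 115, 0, 0, 0, 0, 0],
    [39, 115, 0, 0, 0, 0, 0],
    [39, 115, 0, 0, 0, 0, 0],
  ],
)

```text
time_s: 7.03
tool_pos: [0.5102, -0.0811, 0.2987]
ee_rot: [-3.14, -0.0, -0.178]
contact_force: [0.5, -0.2, -0.1]
opening: 0.0853
```

```bash
cat > lab.py <<'E'
from kin import *
def label(cam='wrist'):
    f=np.load(cam+'.npz'); im=f['im']; hsv=cv2.cvtColor(im,cv2.COLOR_RGB2HSV)
    m=cv2.inRange(hsv,(50,120,60),(75,255,255)); n,l,st,ce=cv2.connectedComponentsWithStats(m)
    # choose blob nearest expected
    e=proj(cam,np.array([.676,-.086,.05])); k=min((i for i in range(1,n) if st[i,4]>60),key=lambda i:np.hypot(*(ce[i]-e)))
    pts=np.argwhere(l==k)[:,::-1].astype(np.float32); hull=cv2.convexHull(pts)
    full=np.zeros(m.shape,np.uint8); cv2.fillConvexPoly(full,hull.astype(int),1); full=cv2.erode(full,np.ones((5,5)))
    P=np.array([px(cam,u,v) for v,u in np.argwhere(full>0)])
    c=P.mean(0)
    for _ in range(4):
        _,_,V=np.linalg.svd(P-P.mean(0)); nn=V[2]; r=(P-P.mean(0))@nn; P=P[abs(r)<max(.0015,2*r.std())]
    nn*=np.sign(nn[2]); 
    q=cv2.approxPolyDP(hull,.06*cv2.arcLength(hull,True),True)[:,0]
    o=P.mean(0); C=[]
    for u,v in q:
        a,d,_=ray(cam,u,v); C.append(a+d*((o-a)@nn)/(d@nn))
    C=np.array(C); white=im[...].min(2)>0
    return st[k],c,nn,r.std(),q,C
E
python3 - <<'E'
from lab import *
im,d=grab('wrist'); s=telemetry.read_state();print(s['tool_pos'],np.degrees(s['ee_rot']),s['time_s'])
st,c,n,sd,q,C=label(); print(st,c,n,sd,'elev',np.degrees(np.arcsin(n[2])),'az',np.degrees(np.arctan2(-n[1],-n[0])));print(q,C,C.mean(0),[np.linalg.norm(C[i]-C[i-1]) for i in range(len(C))])
x,y=map(int,proj('wrist',c)); save(im[max(0,y-60):y+60,max(0,x-80):x+80],'w6.png',4)
print(x,y)
h=rel([.4355,-.35,.30],-20.9); print(h)
E
```

```text
[ 0.5100392  -0.07972383  0.2987607 ] [-1.79875276e+02 -7.54635474e-03 -1.00490595e+01] 7.0833
[ 275    0   52   47 1008] [ 0.67504281 -0.08531505  0.0517313 ] [-0.65174106 -0.07350806  0.75487095] 0.0006794506752046863 elev 49.014095347907336 az 6.4350372783420084
[[326.  34.]
 [289.  46.]
 [275.   2.]
 [318.   0.]] [[ 0.65927218 -0.10990049  0.03478734]
 [ 0.65457249 -0.06597081  0.03500752]
 [ 0.69150332 -0.06290397  0.06719153]
 [ 0.68751042 -0.10634127  0.05951429]] [ 0.6732146  -0.08627914  0.04912517] [np.float64(0.037702630770756855), np.float64(0.04418090981120936), np.float64(0.04908259850824522), np.float64(0.04429088297268897)]
300 19
(array([-26.2, 279.1,  -1.9]), array([-0.13,  0.  , 10.85]))
```

>>> step_arm(
  commands=[
    [40, 0, 0, 0, 0, 0, 0],
    [60, 0, 0, 0, 0, 0, 0],
    [60, 0, 0, 0, 0, 0, 0],
    [60, 0, 0, 0, 0, 0, 0],
  ],
)

```text
time_s: 7.42
tool_pos: [0.5695, -0.0884, 0.298]
ee_rot: [-3.139, 0.002, -0.173]
contact_force: [-0.2, -0.5, -0.3]
opening: 0.0852
```

```bash
python3 - <<'E'
from lab import *
im,d=grab('wrist'); s=telemetry.read_state();print(s['tool_pos'],np.degrees(s['ee_rot']),s['time_s'])
st,c,n,sd,q,C=label(); print(st,c,n,sd,'elev',np.degrees(np.arcsin(n[2])),'az',np.degrees(np.arctan2(-n[1],-n[0])));print(q,C,C.mean(0),[np.linalg.norm(C[i]-C[i-1]) for i in range(len(C))])
# white sticker centre: card-interior pixels that are not green
m=np.zeros(im.shape[:2],np.uint8); cv2.fillConvexPoly(m,q.astype(int),1); m=cv2.erode(m,np.ones((5,5)))
g=cv2.inRange(cv2.cvtColor(im,cv2.COLOR_RGB2HSV),(50,100,40),(75,255,255)); w=(m>0)&(g==0)
v,u=np.argwhere(w).mean(0); a,dd,_=ray('wrist',u,v); print('sticker',u,v,w.sum(),a+dd*((c-a)@n)/(dd@n))
print(rel([.4355,-.35,.30],-20.9))
E
```

```text
[ 0.56901551 -0.08849267  0.29825646] [-1.79846687e+02  7.40625375e-02 -9.91859142e+00] 7.4667
[281  52  49  49 931] [ 0.67675013 -0.08627003  0.05262212] [-0.65283463 -0.07857555  0.75341412] 0.0006615104180330778 elev 48.88699111785916 az 6.863138192671029
[[329.  89.]
 [294. 100.]
 [281.  65.]
 [320.  52.]] [[ 0.65958382 -0.10979448  0.03492102]
 [ 0.65452682 -0.06625501  0.03507997]
 [ 0.69143076 -0.0627259   0.06742535]
 [ 0.69668616 -0.10594709  0.06747151]] [ 0.67555689 -0.08618062  0.05122446] [np.float64(0.04950677244655464), np.float64(0.04383244893550068), np.float64(0.0491993826236583), np.float64(0.04353955600159549)]
sticker 306.38513513513516 77.69594594594595 592 [ 0.67540846 -0.08635287  0.05145093]
(array([-86.5, 280.6,  -2.4]), array([-0.15,  0.09, 10.98]))
```

>>> step_arm(
  commands=[
    [-12, 39, 0, 0, 0, 2, 0],
    [-24, 79, 0, 0, 0, 4, 0],
    [-37, 118, 0, 0, 0, 6, 0],
    [-49, 158, 0, 0, 0, 8, 0],
    [-60, 195, 0, 0, 0, 11, 0],
  ],
)

```text
time_s: 7.88
tool_pos: [0.4749, -0.2703, 0.2982]
ee_rot: [-3.139, 0.001, -0.365]
contact_force: [0.6, -1.2, 0.7]
opening: 0.0852
```

>>> step_arm(
  commands=[
    [-20, 39, 10, 0, 0, 0, 0],
    [-28, 78, 20, 0, 0, 0, 0],
    [-40, 88, 28, 0, 0, 0, 0],
    [-40, 88, 28, 0, 0, 0, 0],
  ],
)

```text
time_s: 8.22
tool_pos: [0.4028, -0.3382, 0.268]
ee_rot: [-3.138, 0.005, -0.369]
contact_force: [0.0, 0.6, -0.7]
opening: 0.0853
```

```bash
python3 - <<'E'
from lab import *
im,d=grab('wrist'); s=telemetry.read_state();print(s['tool_pos'],np.degrees(s['ee_rot']),s['time_s'])
e=proj('wrist',np.array([.4355,-.35,.155])); print(e)
u,v=map(int,e); u0=max(0,u-110);v0=max(0,v-80);print(u0,v0); save(im[v0:v0+160,u0:u0+220],'w7.png',3.6)
E
```

```text
[ 0.40443361 -0.3375085   0.26911005] [-1.79792437e+02  1.74154641e-01 -2.10834461e+01] 8.2667
[323.01064251 160.70718513]
213 80
```

View pics/w7.png

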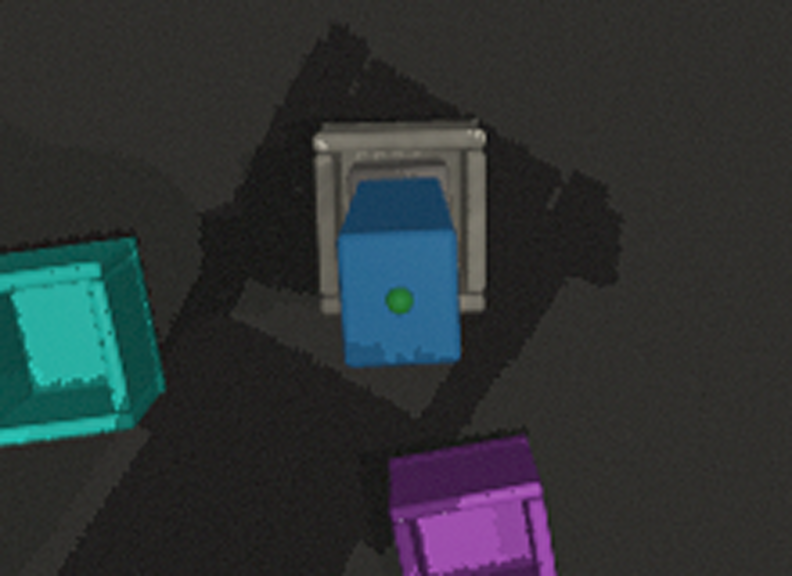

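```bash
python3 - <<'E'
from lab import *
i=lambda u,v:(213+u/3.6-.36,80+v/3.6-.36)
f=lambda u,v,z:px('wrist',*i(u,v),z)
print('wand',f(400,299,.155),px('wrist',*i(400,320)))
w=[f(*p,.155) for p in((340,232),(459,229),(460,363),(346,366))]; print(np.array(w),np.mean(w,0))
for a,b in((0,1),(3,2)): d=w[a]-w[b]; print('yaw',np.degrees(np.arctan2(-d[0],d[1])),np.linalg.norm(d))
h=[f(*p,.05) for p in((313,128),(487,125),(486,310),(320,314))]; print('holder',np.array(h),np.mean(h,0))
for a,b in((0,1),(3,2)): d=h[a]-h[b]; print('yaw',np.degrees(np.arctan2(-d[0],d[1])),np.linalg.norm(d))
for a,b in((0,3),(1,2)): d=h[a]-h[b]; print('yaw',np.degrees(np.arctan2(d[1],d[0])),np.linalg.norm(d))
W=np.mean(w,0); print(rel([W[0],W[1],.20],-20.5),rel([W[0],W[1],.118],-20.5))
E
```

```text
wand [ 0.43381685 -0.3499734   0.155     ] [ 0.42984023 -0.3484442   0.15684681]
[[ 0.45200884 -0.34321146  0.155     ]
 [ 0.4434346  -0.36721794  0.155     ]
 [ 0.41555878 -0.35724323  0.155     ]
 [ 0.42403965 -0.33330243  0.155     ]] [ 0.43376047 -0.35024376  0.155     ]
yaw -19.654859755340027 0.02549174414855816
yaw -19.506373464608824 0.025398560536731056
holder [[ 0.47172745 -0.33636928  0.05      ]
 [ 0.45377008 -0.38529679  0.05      ]
 [ 0.40087788 -0.36605796  0.05      ]
 [ 0.41852261 -0.31669556  0.05      ]] [ 0.4362245 -0.3511049  0.05     ]
yaw -20.154136578994756 0.052118796223749306
yaw -19.669573065875397 0.052421209549766555
yaw -20.293036931535852 0.05672575101177305
yaw -19.988181065755327 0.056282487537918195
(array([32.2,  1.6, 69. ]), array([-0.21,  0.17, -0.58])) (array([ 32.4,   1.9, 151. ]), array([-0.21,  0.17, -0.58]))
```

>>> step_arm(
  commands=[
    [20, 1, 0, -0.2, 0.2, -1.3, 0],
    [32, 2, 20, -0.2, 0.2, -1.3, 0],
    [32, 2, 60, -0.2, 0.2, -1.3, 0],
    [32, 2, 100, -0.2, 0.2, -1.3, 0],
    [32, 2, 120, -0.2, 0.2, -1.3, 0],
  ],
)

```text
time_s: 8.68
tool_pos: [0.4333, -0.3468, 0.1451]
ee_rot: [-3.138, 0.004, -0.343]
contact_force: [-0.9, 0.2, -0.6]
opening: 0.0851
```

```bash
python3 - <<'E'
from lab import *
s=telemetry.read_state();print(s['tool_pos'],np.degrees(s['ee_rot']),s['contact_force'],rel([.4338,-.3502,.118],-19.8))
E
```

```text
[ 0.43326668 -0.34676501  0.14508462] [-179.80483485    0.22401225  -19.63464878] [-0.86846331  0.17749231 -0.61340597] (array([ 1.8,  3.1, 27.1]), array([-0.19,  0.22,  0.16]))
```

>>> step_arm(
  commands=[
    [2, 3, 20, -0.2, 0.2, 0, 0],
    [2, 3, 27, -0.2, 0.2, 0, 0],
    [2, 3, 27, -0.2, 0.2, 0, 120],
    [2, 3, 27, -0.2, 0.2, 0, 255],
    [2, 3, 27, -0.2, 0.2, 0, 255],
  ],
)

```text
time_s: 9.1
tool_pos: [0.4355, -0.3507, 0.1205]
ee_rot: [3.14, -0.003, -0.342]
contact_force: [0.4, -0.5, 0.1]
opening: 0.0512
```

>>> step_arm(
  commands=[
    [0, 0, 0, 0, 0, 0, 255],
    [0, 0, 0, 0, 0, 0, 255],
    [0, 0, 0, 0, 0, 0, 255],
    [0, 0, 0, 0, 0, 0, 255],
  ],
)

```text
time_s: 9.43
tool_pos: [0.4367, -0.3518, 0.123]
ee_rot: [3.138, -0.007, -0.342]
contact_force: [0.3, 1.3, 6.1]
opening: 0.0255
```

```bash
python3 - <<'E'
from lab import *
s=telemetry.read_state();print(s['tool_pos'],np.degrees(s['ee_rot']),s['contact_force'],s['opening'],s['qpos'])
E
```

```text
[ 0.43674462 -0.35183302  0.12301002] [179.80000152  -0.42570438 -19.61196729] [0.34035376 1.27617485 6.06168771] 0.025517029698547782 [-8.59299498e-01  1.71497676e-01  1.95917540e+00  7.56874221e-04
  1.00273549e+00  1.05339861e+00]
```

>>> step_arm(
  commands=[
    [0, 0, -15, 0, 0, 0, 255],
    [0, 0, -40, 0, 0, 0, 255],
    [0, 0, -80, 0, 0, 0, 255],
    [0, 0, -110, 0, 0, 0, 255],
    [0, 0, -110, 0, 0, 0, 255],
  ],
)

```text
time_s: 9.85
tool_pos: [0.4384, -0.354, 0.2413]
ee_rot: [3.131, -0.02, -0.342]
contact_force: [0.1, -0.2, -0.2]
opening: 0.0253
```

```bash
cat > wand.py <<'E'
from lab import *
def wandpts():
    f=np.load('wrist.npz'); K,D,_=Twc('wrist',f); T=np.array(cams.get_calibration('wrist')['T_tool_cam']); d=f['d']
    v,u=np.mgrid[0:400,0:640]; p=cv2.undistortPoints(np.dstack([u,v]).reshape(-1,1,2).astype(float),K,D)[:,0]; k=d.ravel()
    C=np.c_[p[:,0]*k,-p[:,1]*k,-k]; P=C@T[:3,:3].T+T[:3,3]
    m=(k>0)&(abs(P[:,1])<.022)&(P[:,2]>.02)&(P[:,2]<.125)&(abs(P[:,0])<.04); return P[m]*1000,f['im'].reshape(-1,3)[m]
E
python3 - <<'E'
from wand import *
im,d=grab('wrist'); s=telemetry.read_state();print(s['tool_pos'],np.degrees(s['ee_rot']),s['contact_force'],s['opening'],s['time_s'])
P,c=wandpts(); print(len(P))
for z in range(20,125,6):
    q=P[(P[:,2]>=z)&(P[:,2]<z+6)]
    if len(q): print(z,len(q),'x',np.percentile(q[:,0],[5,50,95]).round(1),'y',np.percentile(q[:,1],[1,99]).round(1))
save(im,'w8.png')
E
```

```text
[ 0.43744317 -0.35298042  0.23777405] [179.53384199  -0.87115566 -19.61652074] [ 0.34876182  0.15701096 -2.13098081] 0.02546213705384402 9.9
2313
20 228 x [11.  11.6 12.1] y [-12.9  12.2]
26 199 x [11.1 11.6 12. ] y [-12.9  12.1]
32 196 x [11.1 11.6 12. ] y [-12.7  11.8]
38 161 x [10.9 11.5 12. ] y [-13.   12.1]
44 151 x [11.1 11.5 12. ] y [-12.9  11.8]
50 137 x [10.9 11.5 11.9] y [-13.   11.9]
56 126 x [11.  11.5 11.9] y [-13.1  11.9]
62 116 x [10.8 11.4 11.8] y [-12.9  12. ]
68 111 x [10.9 11.4 11.7] y [-13.3  11.7]
74 98 x [10.8 11.4 11.7] y [-12.9  12.1]
80 381 x [ 1.9 12.2 14.4] y [-16.5  14.9]
86 91 x [13.9 14.3 14.6] y [-15.9  14.2]
92 102 x [13.7 14.3 14.6] y [-16.1  14.4]
98 94 x [13.8 14.2 14.6] y [-16.   14.8]
104 78 x [13.9 14.2 14.6] y [-15.6  14.5]
110 44 x [13.4 14.2 14.5] y [-16.3  14.6]
```

```bash
cat >> wand.py <<'E'
LB=np.array([.6753,-.0863,.0505])
def aim(back=0,E=49.6,az=6.7,L=.117,off=(-3.6,-.5)):
    E,az=np.radians([E,az]); h=np.array([np.cos(az),np.sin(az),0]); k=np.array([0,0,1.])
    z=h*np.cos(E)-k*np.sin(E); x=h*np.sin(E)+k*np.cos(E); M=np.c_[x,np.cross(z,x),z]
    return LB-z*(.08+L+back)-M@np.array([off[0]/1e3,off[1]/1e3,0]),M
E
python3 - <<'E'
from wand import *
for b in (.07,0): p,M=aim(b); print(p,rel(p,Rm=M))
E
```

```text
[ 0.50621494 -0.10666637  0.25616396] (array([ -17.6, -254.9,  -20.7]), array([  9.9 ,  38.93, -24.96]))
[ 0.5512735  -0.1013732   0.20285628] (array([  22.2, -275.5,   33. ]), array([  9.9 ,  38.93, -24.96]))
```

>>> step_arm(
  commands=[
    [-2.5, -36, -3, 1.4, 5.5, -3.5, 255],
    [-5, -73, -6, 2.8, 11, -7, 255],
    [-7.5, -109, -9, 4.2, 16.6, -10.6, 255],
    [-10, -146, -12, 5.6, 22.2, -14.2, 255],
    [-12.5, -182, -15, 7, 27.8, -17.8, 255],
  ],
)

```text
time_s: 10.32
tool_pos: [0.4858, -0.175, 0.2489]
ee_rot: [-3.106, -0.509, -0.029]
contact_force: [0.8, 0.5, -1.2]
opening: 0.0254
```

```bash
python3 - <<'E'
from wand import *
s=telemetry.read_state();print(s['tool_pos'],np.degrees(s['ee_rot']),s['contact_force'],s['opening'],s['time_s'],s['qpos'])
for b in (.07,0): p,M=aim(b); print(p,rel(p,Rm=M))
E
```

```text
[ 0.48576758 -0.175003    0.24888906] [-177.97056188  -29.19119702   -1.6599389 ] [ 0.75773304  0.53023164 -1.16328472] 0.02537798293059753 10.3167 [-0.69664841 -0.30067116  2.21433091  0.43986288  0.88520762  0.67163707]
[ 0.50621494 -0.10666637  0.25616396] (array([ 19.7, -68.8,   5.1]), array([ 2.76, 11.06, -7.07]))
[ 0.5512735  -0.1013732   0.20285628] (array([ 32.8, -72.9,  73.7]), array([ 2.76, 11.06, -7.07]))
```

>>> step_arm(
  commands=[
    [8, -28, 2, 1.1, 4.4, -2.8, 255],
    [16, -55, 4, 2.2, 8.8, -5.6, 255],
    [19.7, -68.8, 5, 2.8, 11, -7, 255],
    [19.7, -68.8, 5, 2.8, 11, -7, 255],
  ],
)

```text
time_s: 10.65
tool_pos: [0.5041, -0.1034, 0.2522]
ee_rot: [-3.134, -0.7, 0.115]
contact_force: [1.2, -0.2, -1.4]
opening: 0.0251
```

```bash
python3 - <<'E'
from wand import *
im,d=grab('wrist'); s=telemetry.read_state();print(s['tool_pos'],np.degrees(s['ee_rot']),s['contact_force'],s['opening'],s['time_s'],s['qpos'])
for b in (.07,0): p,M=aim(b); print(p,rel(p,Rm=M))
try:
    st,c,n,sd,q,C=label(); print(st,c,n,sd,q.tolist(),C.mean(0))
except Exception as e: print(e)
P,c=wandpts()
for z in (26,70,92,104):
    q=P[(P[:,2]>=z)&(P[:,2]<z+6)]
    if len(q): print(z,len(q),'x',np.median(q[:,0]).round(1),'y',np.percentile(q[:,1],[1,99]).round(1))
save(im,'w9.png',1.25)
E
```

```text
[ 0.50469657 -0.10504147  0.25322134] [-179.69967339  -40.08178106    6.55183247] [-0.21182456 -0.09425234 -1.90207834] 0.025461408975779146 10.7 [-0.6042086  -0.38318155  2.31257704  0.663238    0.76822847  0.46781229]
[ 0.50621494 -0.10666637  0.25616396] (array([ 2.9,  1.8, -1.4]), array([-0.2 ,  0.32, -0.11]))
[ 0.5512735  -0.1013732   0.20285628] (array([ 3.3,  2. , 68.6]), array([-0.2 ,  0.32, -0.11]))
[310 146  35  38 776] [ 0.6747892  -0.08571975  0.05203197] [ 0.16483625 -0.98579793  0.03211631] 0.011395019274070935 [[344.0, 182.0], [311.0, 183.0], [310.0, 146.0], [344.0, 146.0]] [ 0.48554906 -0.10596236  0.4019636 ]
26 200 x 12.3 y [-13.2  11.4]
70 103 x 12.1 y [-13.5  11.4]
92 99 x 15.0 y [-16.6  14. ]
104 81 x 14.9 y [-16.6  13.9]
```

View pics/w9.png

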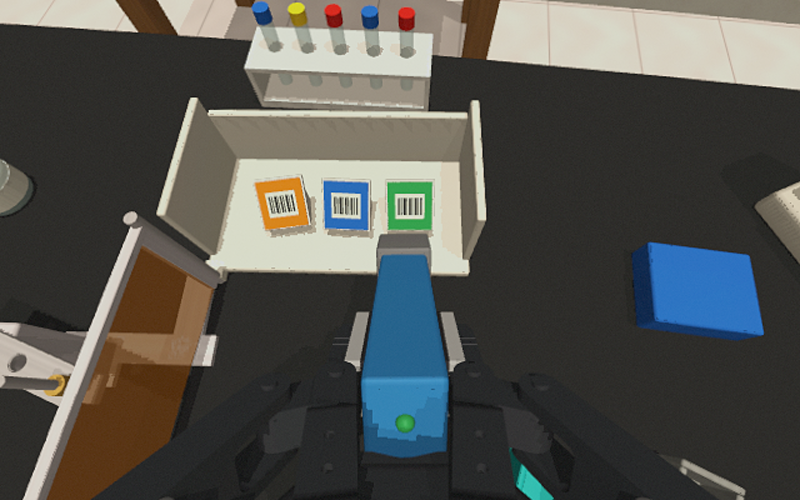

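```bash
python3 - <<'E'
from wand import *
f=np.load('wrist.npz'); im=f['im']; K,D,T=Twc('wrist',f)
hsv=cv2.cvtColor(im,cv2.COLOR_RGB2HSV); m=cv2.inRange(hsv,(50,100,40),(75,255,255))[140:190,300:355]
cn=max(cv2.findContours(m,cv2.RETR_EXTERNAL,cv2.CHAIN_APPROX_NONE)[0],key=cv2.contourArea); r=cv2.minAreaRect(cn); print(r)
ins=np.zeros_like(m); cv2.fillPoly(ins,[cn],1); w=(ins>0)&(m==0); v,u=np.argwhere(w).mean(0)+[140,300]; print('sticker px',u,v,w.sum())
for a,b in((r[0][0]+300,r[0][1]+140),(u,v)): print(px('wrist',a,b,.0505),px('wrist',a,b))
Pp=[]; 
for b,a in np.argwhere(cv2.erode(ins,np.ones((5,5)))>0): Pp.append(px('wrist',a+300,b+140))
Pp=np.array(Pp); c=np.median(Pp,0); Pp=Pp[np.linalg.norm(Pp-c,axis=1)<.03]; n=np.linalg.svd(Pp-Pp.mean(0))[2][2]; n*=np.sign(n[2]); print(len(Pp),c,n,'elev',np.degrees(np.arcsin(n[2])),'az',np.degrees(np.arctan2(n[1],n[0]))+180)
for L in(LB,np.append(px('wrist',u,v,.0505)[:2],.0505)):
    import wand; wand.LB=L; p,M=aim(0,off=(-3.2,-.9)); print(L,p,rel(p,Rm=M))
E
```

```text
((27.5, 24.5), (37.0, 35.0), 90.0)
sticker px 327.47904191616766 164.94011976047904 501
[ 0.67554135 -0.08619184  0.0505    ] [ 0.67514424 -0.08623296  0.05123456]
[ 0.67490053 -0.08623901  0.0505    ] [ 0.67401654 -0.08633064  0.05214076]
1040 [ 0.6753529  -0.08588854  0.05133638] [-0.63534989 -0.08041869  0.76802562] elev 50.17692059915964 az 7.213787776424908
[ 0.6753 -0.0863  0.0505] [ 0.55101763 -0.10180601  0.20259703] (array([ 2.9,  2.4, 68.6]), array([-0.2 ,  0.32, -0.11]))
[ 0.67490053 -0.08623901  0.0505    ] [ 0.55061817 -0.10174502  0.20259703] (array([ 2.6,  2.3, 68.3]), array([-0.2 ,  0.32, -0.11]))
```

>>> step_arm(
  commands=[
    [0.6, 0.5, 14, 0, 0, 0, 255],
    [1.2, 1, 28, 0, 0, 0, 255],
    [1.8, 1.5, 42, 0, 0, 0, 255],
    [2.4, 2, 54, 0, 0, 0, 255],
    [2.8, 2.3, 60, 0, 0, 0, 255],
  ],
)

```text
time_s: 11.12
tool_pos: [0.5453, -0.1031, 0.2067]
ee_rot: [-3.134, -0.696, 0.112]
contact_force: [0.1, 0.5, -1.1]
opening: 0.0255
```

```bash
python3 - <<'E'
from wand import *
s=telemetry.read_state();print(s['tool_pos'],np.degrees(s['ee_rot']),s['contact_force'],s['qpos'])
p,M=aim(0,E=49.9,az=6.8,off=(-3.2,-.9)); print(p,rel(p,Rm=M))
E
```

```text
[ 0.54526846 -0.1030971   0.2066676 ] [-179.5683616   -39.85374627    6.3906206 ] [ 0.12053836  0.45228339 -1.05783291] [-0.54160467 -0.20818869  2.2712666   0.7341656   0.63126856  0.40843842]
[ 0.55183736 -0.1019284   0.20325071] (array([ 2.9, -0.4,  6.9]), array([-0.17,  0.25, -0.31]))
```

>>> step_arm(
  commands=[
    [1.5, -0.2, 4, 0, 0.2, -0.3, 255],
    [2.9, -0.4, 7, -0.1, 0.2, -0.3, 255],
    [2.9, -0.4, 7, -0.1, 0.2, -0.3, 255],
    [2.9, -0.4, 7, -0.1, 0.2, -0.3, 255],
    [2.9, -0.4, 7, -0.1, 0.2, -0.3, 255],
  ],
)

```text
time_s: 11.53
tool_pos: [0.552, -0.1021, 0.2038]
ee_rot: [-3.141, -0.7, 0.119]
contact_force: [0.0, 0.9, -1.7]
opening: 0.0255
```

```bash
python3 - <<'E'
from wand import *
im,d=grab('wrist'); s=telemetry.read_state();print(s['tool_pos'],np.degrees(s['ee_rot']),s['contact_force'],s['dq'])
p,M=aim(0,E=49.9,az=6.8,off=(-3.2,-.9)); print(p,rel(p,Rm=M))
A=R.from_euler('xyz',s['ee_rot']); nose=s['tool_pos']+A.apply([-.0032,-.0009,.117]); z=A.apply([0,0,1]); d=LB-nose; k=d@z; print('dist',k,'miss mm',A.inv().apply(d-k*z)*1e3)
P,c=wandpts()
for z in (26,70,92,104):
    q=P[(P[:,2]>=z)&(P[:,2]<z+6)]
    if len(q): print(z,len(q),'x',np.median(q[:,0]).round(1),'y',np.percentile(q[:,1],[1,99]).round(1))
E
```

```text
[ 0.55195438 -0.10211317  0.20380114] [-179.97398322  -40.09980215    6.80723198] [-0.26621768  0.57882757 -0.66331096] [-1.23594497e-03 -1.21300845e-03  2.23037478e-03  2.32923024e-03
 -6.65425531e-04  3.85126819e-06]
[ 0.55183736 -0.1019284   0.20325071] (array([-0.4, -0.2,  0.4]), array([-0.03,  0.  ,  0.01]))
dist 0.0803608537302432 miss mm [-4.25909849e-01 -9.20081406e-02  4.60153566e-15]
26 198 x 12.3 y [-13.2  11.5]
70 105 x 12.0 y [-13.5  11.4]
92 101 x 15.0 y [-16.1  13.4]
104 83 x 14.9 y [-16.2  14.2]
```

>>> step_arm(
  commands=[
    [0, 0, 0, 0, 0, 0, 255],
    [0, 0, 0, 0, 0, 0, 255],
    [0, 0, 0, 0, 0, 0, 255],
    [0, 0, 0, 0, 0, 0, 255],
    [0, 0, 0, 0, 0, 0, 255],
  ],
)

```text
time_s: 12.0
tool_pos: [0.5519, -0.1021, 0.2039]
ee_rot: [-3.141, -0.7, 0.119]
contact_force: [-0.0, -0.2, -1.8]
opening: 0.0254
```

>>> step_arm(
  commands=[
    [0, 0, 0, 0, 0, 0, 255],
    [0, 0, 0, 0, 0, 0, 255],
    [0, 0, 0, 0, 0, 0, 255],
    [0, 0, 0, 0, 0, 0, 255],
    [0, 0, 0, 0, 0, 0, 255],
  ],
)

```text
time_s: 12.42
tool_pos: [0.5519, -0.1021, 0.2039]
ee_rot: [-3.141, -0.7, 0.119]
contact_force: [0.4, 0.2, -1.7]
opening: 0.0256
```

>>> step_arm(
  commands=[
    [0, 0, 0, 0, 0, 0, 255],
    [0, 0, 0, 0, 0, 0, 255],
    [0, 0, 0, 0, 0, 0, 255],
    [0, 0, 0, 0, 0, 0, 255],
    [0, 0, 0, 0, 0, 0, 255],
  ],
)

```text
time_s: 12.83
tool_pos: [0.5519, -0.1021, 0.2039]
ee_rot: [-3.141, -0.7, 0.119]
contact_force: [-0.0, -0.5, -2.0]
opening: 0.0253
```

>>> step_arm(
  commands=[
    [0, 0, 0, 0, 0, 0, 255],
    [0, 0, 0, 0, 0, 0, 255],
    [0, 0, 0, 0, 0, 0, 255],
    [0, 0, 0, 0, 0, 0, 255],
    [0, 0, 0, 0, 0, 0, 255],
  ],
)

```text
time_s: 13.25
tool_pos: [0.5519, -0.1021, 0.2039]
ee_rot: [-3.141, -0.7, 0.119]
contact_force: [-0.1, 0.1, -2.3]
opening: 0.0255
```

```bash
python3 - <<'E'
from wand import *
s=telemetry.read_state();print(s['tool_pos'],np.degrees(s['ee_rot']),s['time_s'])
A=R.from_euler('xyz',s['ee_rot']); nose=s['tool_pos']+A.apply([-.0032,-.0009,.117]); z=A.apply([0,0,1]); d=LB-nose; k=d@z; print('dist',k,'miss mm',A.inv().apply(d-k*z)*1e3)
p,M=aim(.07,E=49.9,az=6.8,off=(-3.2,-.9)); print(rel(p,Rm=M))
E
```

```text
[ 0.55194118 -0.10206356  0.20389655] [-179.98177393  -40.10718683    6.81750866] 13.25
dist 0.08043797410361052 miss mm [-5.07134610e-01 -4.56901846e-02 -1.71900996e-14]
(array([ -0.5,  -0.2, -69.6]), array([-0.03, -0.01,  0.01]))
```

>>> step_arm(
  commands=[
    [0, 0, -25, 0, 0, 0, 255],
    [0, 0, -55, 0, 0, 0, 255],
    [0, 0, -75, 0, 0, 0, 255],
    [0, 0, -75, 0, 0, 0, 255],
  ],
)

```text
time_s: 13.58
tool_pos: [0.5043, -0.1089, 0.2657]
ee_rot: [3.135, -0.706, 0.122]
contact_force: [-0.6, -0.5, -1.1]
opening: 0.0253
```

```bash
python3 - <<'E'
from wand import *
print(telemetry.read_state()['tool_pos'],rel([.4394,-.3528,.25],-19.8))
E
```

```text
[ 0.50426359 -0.10893843  0.2656773 ] (array([-81.8, 234.5, -47.6]), array([ -9.11, -39.76,  25.53]))
```

>>> step_arm(
  commands=[
    [-10, 29, -6, -1.1, -5, 3.2, 255],
    [-20, 59, -12, -2.3, -10, 6.4, 255],
    [-31, 88, -18, -3.4, -15, 9.6, 255],
    [-41, 118, -24, -4.5, -20, 12.8, 255],
    [-51, 147, -30, -5.7, -24.8, 16, 255],
  ],
)

```text
time_s: 14.0
tool_pos: [0.4635, -0.2632, 0.2556]
ee_rot: [-3.103, -0.261, -0.186]
contact_force: [0.6, -0.1, -1.8]
opening: 0.0254
```

```bash
python3 - <<'E'
from wand import *
print(telemetry.read_state()['tool_pos'],rel([.4394,-.3528,.25],-19.8))
E
```

```text
[ 0.46352671 -0.26323098  0.25557312] (array([-8.3, 92.6, -0. ]), array([ -3.39, -14.75,   9.37]))
```

>>> step_arm(
  commands=[
    [-3, 30, 0, -1.2, -5, 3.1, 255],
    [-5, 60, 0, -2.3, -10, 6.2, 255],
    [-8, 85, 0, -3.4, -14.7, 9.4, 255],
    [-8.3, 92.6, 0, -3.4, -14.7, 9.4, 255],
    [-8.3, 92.6, 0, -3.4, -14.7, 9.4, 255],
  ],
)

```text
time_s: 14.42
tool_pos: [0.4398, -0.3541, 0.2481]
ee_rot: [-3.14, -0.0, -0.347]
contact_force: [-0.0, 1.0, -0.6]
opening: 0.0251
```

```bash
python3 - <<'E'
from wand import *
im,d=grab('wrist'); s=telemetry.read_state();print(s['tool_pos'],np.degrees(s['ee_rot']),s['contact_force'])
P,c=wandpts()
for z in (26,50,70,92,104):
    q=P[(P[:,2]>=z)&(P[:,2]<z+6)]
    if len(q): print(z,len(q),'x',np.median(q[:,0]).round(1),'y',np.percentile(q[:,1],[1,99]).round(1))
print(rel([.4394,-.3528,.25],-19.9),rel([.4394,-.3528,.19],-19.9)); save(im[60:220,200:430],'w10.png',3.4); print(proj('wrist',np.array([.4362,-.3511,.05])))
# holder rim points seen
f=np.load('wrist.npz'); v,u=np.mgrid[40:330:2,150:500:2]; Q=np.array([px('wrist',a,b) for a,b in zip(u.ravel(),v.ravel())])
m=(abs(Q[:,2]-.05)<.005)&(np.hypot(Q[:,0]-.436,Q[:,1]+.351)<.06); Q=Q[m]; print(len(Q)); 
r=cv2.minAreaRect((Q[:,:2]*1000).astype(np.float32)); print(r)
E
```

```text
[ 0.43964828 -0.35270328  0.24841131] [-1.79855243e+02 -1.53933986e-02 -1.98245404e+01] [ 0.29423862  0.48643191 -1.40807554]
26 194 x 11.6 y [-12.7  12. ]
50 131 x 11.5 y [-13.  12.]
70 105 x 11.4 y [-12.9  11.8]
92 94 x 14.3 y [-16.1  13.9]
104 86 x 14.2 y [-15.7  14.4]
(array([-0.2,  0.2, -1.6]), array([-0.14, -0.02,  0.08])) (array([-0.2,  0.3, 58.4]), array([-0.14, -0.02,  0.08]))
[322.38777488 182.05108536]Traceback (most recent call last):
  File "<stdin>", line 9, in <module>
  File "h.py", line 18, in px
    o,d,z=ray(n,u,v)
          ~~~^^^^^^^
  File "h.py", line 14, in ray
    z=np.load(f'{n}.npz'); K,D,T=Twc(n,z)
                                          ~~~^^^^^
  File "h.py", line 8, in Twc
    c=cams.get_calibration(n)
ValueError: time passes only in moves, steps and waits
```

>>> step_arm(
  commands=[
    [0, 0, 25, 0, 0, 0, 255],
    [0, 0, 50, 0, 0, 0, 255],
    [0, 0, 70, 0, 0, 0, 255],
    [0, 0, 90, 0, 0, 0, 255],
    [0, 0, 105, 0, 0, 0, 255],
  ],
)

```text
time_s: 14.88
tool_pos: [0.4393, -0.3499, 0.1414]
ee_rot: [-3.137, 0.0, -0.344]
contact_force: [0.1, -0.1, -2.1]
opening: 0.025
```

>>> step_arm(
  commands=[
    [0, 0, 5, 0, 0, 0, 255],
    [0, 0, 8, 0, 0, 0, 255],
    [0, 0, 8, 0, 0, 0, 255],
  ],
)

```text
time_s: 15.13
tool_pos: [0.4392, -0.3491, 0.1334]
ee_rot: [-3.137, 0.0, -0.343]
contact_force: [-0.5, -0.7, -3.0]
opening: 0.0254
```

```bash
python3 - <<'E'
from wand import *
s=telemetry.read_state();print(s['tool_pos'],np.degrees(s['ee_rot']),s['contact_force'],s['time_s'])
E
```

```text
[ 0.43924006 -0.34911357  0.13341469] [-1.79717617e+02  2.19385031e-02 -1.96719844e+01] [-0.52221037 -0.7338891  -2.99921866] 15.1333
```

>>> step_arm(
  commands=[
    [1.2, 3, 0, -0.2, 0, 0, 255],
    [1.2, 3, 3, -0.2, 0, 0, 255],
    [1.2, 3, 6, -0.2, 0, 0, 255],
    [1.2, 3, 9, -0.2, 0, 0, 255],
    [1.2, 3, 9.5, -0.2, 0, 0, 255],
  ],
)

```text
time_s: 15.55
tool_pos: [0.4392, -0.3518, 0.1232]
ee_rot: [-3.139, 0.001, -0.343]
contact_force: [0.0, 1.1, -1.1]
opening: 0.0256
```

>>> step_arm(
  commands=[
    [0, 0.5, 1, 0, 0, 0, 255],
    [0, 0.5, 1.5, 0, 0, 0, 255],
    [0, 0.5, 1.5, 0, 0, 0, 255],
  ],
)

```text
time_s: 15.8
tool_pos: [0.4394, -0.3522, 0.1232]
ee_rot: [-3.138, 0.002, -0.344]
contact_force: [-1.6, 1.5, 4.6]
opening: 0.0253
```

>>> step_arm(
  commands=[
    [0, 0, 0, 0, 0, 0, 150],
    [0, 0, 0, 0, 0, 0, 80],
    [0, 0, 0, 0, 0, 0, 0],
    [0, 0, 0, 0, 0, 0, 0],
    [0, 0, 0, 0, 0, 0, 0],
  ],
)

```text
time_s: 16.22
tool_pos: [0.4394, -0.3522, 0.123]
ee_rot: [-3.138, 0.002, -0.344]
contact_force: [0.2, 0.2, -0.4]
opening: 0.0816
```

>>> step_arm(
  commands=[
    [0, 0, -25, 0, 0, 0, 0],
    [0, 0, -60, 0, 0, 0, 0],
    [0, 0, -100, 0, 0, 0, 0],
    [0, 0, -140, 0, 0, 0, 0],
    [0, 0, -160, 0, 0, 0, 0],
  ],
)

```text
time_s: 16.63
tool_pos: [0.4405, -0.3541, 0.2891]
ee_rot: [3.141, -0.006, -0.344]
contact_force: [0.4, -0.3, 1.4]
opening: 0.0855
```

```bash
python3 - <<'E'
from wand import *
im,d=grab('wrist'); s=telemetry.read_state(); b,_=grab('scene'); t,_=grab('top'); a=im
print(s['tool_pos'],s['contact_force'],s['time_s'])
o=np.zeros((600,800,3),np.uint8); o[:300,:480]=cv2.resize(a,(480,300)); B=cv2.resize(b[120:330,130:450],(480,300)); o[300:,:480]=B
o[:300,480:]=cv2.resize(a[80:280,220:433],(320,300)); o[300:,480:]=cv2.resize(t[110:270,250:470],(320,233))[:300] if 0 else np.pad(cv2.resize(t[110:270,250:470],(320,233)),((0,67),(0,0),(0,0)))
save(o,'fin.png')
i=proj('wrist',np.array([.4362,-.3511,.155])); print(i)
for du,dv in((0,0),(8,0),(-8,0),(0,8),(0,-8)): print(px('wrist',i[0]+du,i[1]+dv))
E
```

```text
[ 0.4414985  -0.35514939  0.29251262] [ 0.82666239 -0.02227569  3.13660692] 16.6833
[321.97430262 201.94740088]
[ 0.43771537 -0.35166574  0.15991996]
[ 0.43433067 -0.35797532  0.15668016]
[ 0.43908859 -0.34460359  0.15662738]
[ 0.43004378 -0.34890442  0.15792581]
[ 0.44364757 -0.35377886  0.15653669]
```

View pics/fin.png

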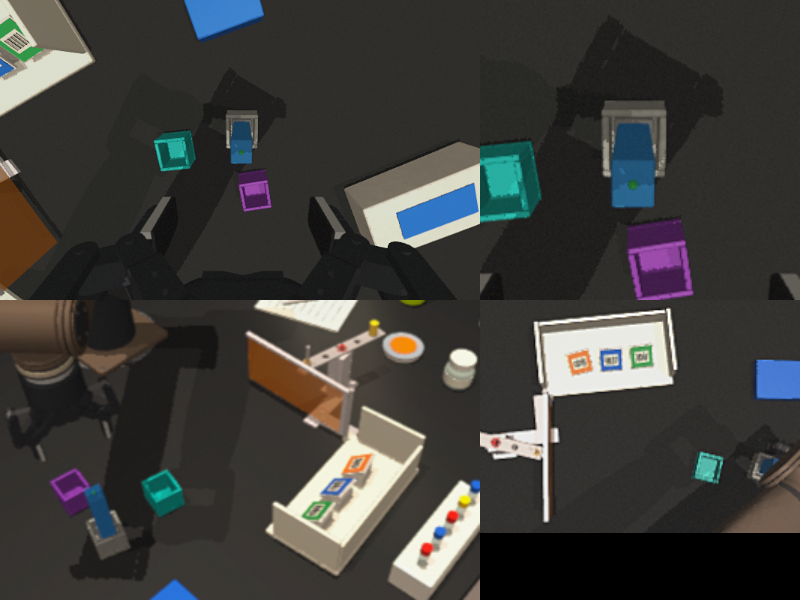

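```bash
python3 -c "
from station import manip
print(manip.job_done())"
```

```text
the job is handed in; nothing more can be done
None
```

The whole job was done in order and handed in at about 16.7 s of the 72 s allowed.

- **Screen:** I gripped the stay's knob, lifted the arm about 27 mm, swung the screen open and lowered the red-ringed middle hole over the peg. After release the depth readings put the arm's top level at 122–124 mm (123 mm is fully down). The final pictures still show the screen open with the peg through that hole.
- **Reading:** I held the wand's nose about 80 mm from the middle of the green label, on its normal, for about 1.7 s. By my own measurements it was off the label's centre by about 0.5 mm. Depth and card-edge estimates of the label's tilt differed by about 1°.
- **Wand:** It is back upright in the grey holder. Its top reads the same as before I picked it up, about 157 mm, where 155 mm is expected, so this is within the camera's error.
- **Other things:** Contact forces in the readings I took stayed under about 7 N. The jar, dish and blue box looked undisturbed wherever they appeared in the final pictures. The gripper was clear of everything when I handed in.

One thing did not track as planned. While lowering the wand, the arm had drifted about 3.7 mm sideways, within the holder's play. I corrected it before the wand reached the floor.

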